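# Free two jammed reducers in the feed tray

### The arm

A 6-joint arm with a two-finger parallel gripper is mounted at the origin on a cart in front of the work surface, level with it; the furniture and walls round the work are solid. World frame = base frame: x ahead of the robot, y to its left, z up, the work surface at z = 0. Lengths are in m, angles in degrees, forces in N, time in s.
With the tool pointing down it reaches from about 0.4 to 0.825 m from the base axis. Payload 7 kg.
Tool frame: the origin (TCP) lies midway between the tips of the shut fingers; the grasp point (between the pads) lies 19 mm behind it; z points along the fingers, y is the line along which they close (so a half turn about z gives the same grasp; the last joint's range is limited). The gripper opens to 88 mm and grips with 3 to 60 N. Pads are 19 mm wide; open, the fingers measure 130 mm over their backs; the gripper's body (78 mm by 193 mm) begins 47 mm behind the grasp point.
Start: joints at [-49.441, 20.546, 0.682, 0, -70.136, -16.507], TCP at [0.275, -0.616, 0.205] pointing down, gripper open.
Joint ranges: [-176.03, 176.03], [-82.01, 121.73], [-58.28, 71.71], [-173.87, 95.51], [-174.79, -0.11], [-173.66, 173.66]. Speed limits (degrees/s): [136.94, 136.94, 172.46, 180, 180, 180].

### API

Orientations are given as [roll, pitch, yaw] about the fixed x, y, z axes, in that order (R = Rz(yaw) Ry(pitch) Rx(roll)).
In Python, from plant import r gives the robot as it stands. The module is installed in compiled form; this text tells all that it offers.
- The arm moves only by the tool play_rows, never from a script. Its argument "rows" is a list of rows, each an object with "slide": the shift along the tool's x, y, z as a fraction of full scale, a list of three; "delta_rot": the turn, a rotation vector about the tool's x, y, z as a fraction of full scale, a list of three; "fingers": the opening, from -1 (shut) to 1 (fully open). In form: [{"slide": [x, y, z], "delta_rot": [rx, ry, rz], "fingers": fingers}, ...]. A call has 1 to 8 rows; each row shifts and turns the commanded pose from where the row before left it, along the tool's axes as they then stand; what a row does not reach is not made up. Full scale, the value 1, is 0.15 m for a shift and 0.08 rad for a turn. A row lasts 1/8 s, in which the tool goes at most 62.5 mm and 10.7 degrees, less where a joint would pass 70% of its speed; a pose out of reach is approached as far as the arm can. A call with a number of a shift or a turn outside -1 to 1 is refused whole. A call with a gripper value outside its range is refused whole. The fingers move at their own pace and stop on an object; "squeeze" is the grip in N (left out, the last holds). Time passes only in rows, so rows that do not move let the fingers close. It gives the time, the measured TCP pose, the force, the opening and the grip force at its end, in the units of the state.
- r.get_state(): the state, without advancing time (a new reading comes with each control period).
- r.capture(name): name is "scene" or "top" or "wrist"; returns a dict with "image" (480x640x3 uint8, blue, green, red), "fx", "fy", "cx", "cy" (pixels), "R" (3x3) and "t" (3): a world point X has camera coordinates R X + t; the wrist camera has in their place "T_tool_cam" (4x4, takes a point from camera to tool coordinates, whose origin is the TCP and whose axes are the flange's). Camera axes: x right, y down, z forward; pixel columns grow to the right and rows downward; lengths in m; the calibration is good to about 2 mm. A picture is of the moment at which its call begins: read the wrist's pose just before it. There is no depth.
- r.close_job(): hands the job in; it is judged then, once.
The state is a dict: "time_s": time; "joints": joint angles; "qd": joint speeds; "joint_torque": joint torques, N m; "tcp_pos": TCP position; "eef_rot": TCP orientation; "contact_force": force on the tool from outside, world axes, zero at the start; "moment": the same for the moment, N m; "gripper_width": finger opening in m; "gripper_force": force on a finger pad.
Only numpy, scipy, OpenCV 4.12 (cv2) and the standard library are available. Lean on these libraries where they do the work, as an engineer would, in place of code of your own. Each camera call takes 0.05 s, during which the arm holds its last target. There are 200 camera calls.

### The job

Two pipe reducers have wedged side by side in the mouth of the blue feed tray: ease the rear one, which is blocking, back and in line behind the other, always sliding them on the tray floor and never lifting them. Then push the pusher forward by its black knob so that both run in single file through the throat into the narrow lane, and keep pushing until the row is felt pressed firmly on the red buffer, the pusher bearing on the row with about 15 N, but never force it (25 N is too much, in a jam too); let go with the pusher left up against the row. Leave the other things on the bench alone.

Things in the scene. Friction and masses are not known exactly. Their poses are not given: they have to be found in the camera images.
- tray: Fixed blue, smooth waxed steel feed tray (sliding friction about 0.3), 385x128 mm. Origin on the bench under the middle of the throat; x axis = feed direction, z up. Floor top 4 mm above the bench; walls 24 mm above the floor, 4 mm thick. Bay (x -235 to -58 mm) 120 mm wide inside; from x = -58 to 0 both walls close in at 30 degrees; lane x 0 to 150 mm, 53 mm wide inside.
- lane (a point): Point on the lane's floor, on the middle line, at tray x = 82 mm, axes as the tray's. A stop (dark block, brass screw) with a red buffer plate closes the lane; the plate's free face is set anywhere from 0 to 30 mm beyond this point, and this is not measured: find it by feel. The buffer gives about 1 mm per 3 N, 9 mm at most.
- pusher: Aluminium slide bar, 100 mm long, 46 mm wide, top 27 mm above the bench, on the tray's middle line. Origin at the foot of its flat front (nose) face, axes as the tray's. The nose travels from tray x = -125 to +30 mm. It drags with about 3 N either way and stays where left; each reducer ahead of it adds 1 to 3 N, more while rubbing in the funnel.
- pusher_knob (a point): Point on the axis of the pusher's upright black round knob (22 mm diameter, 27 to 77 mm above the bench), 59 mm above the bench, 70 mm behind the nose face. Its foot has a 28 mm collar, 3 mm high.
- reducer_1: Grey round steel pipe reducer on its wide end: 48 mm diameter at the foot, tapering to 34 mm at the top, 60 mm high, 0.15 to 0.28 kg. Origin at the centre of its foot. Either may be the rear (blocking) one, with the smaller tray x: it stands on the tray's -y side, the front one on the +y side. Can be pinched near the top, above the walls.
- reducer_2: Grey round steel pipe reducer on its wide end: 48 mm diameter at the foot, tapering to 34 mm at the top, 60 mm high, 0.15 to 0.28 kg. Origin at the centre of its foot. Either may be the rear (blocking) one, with the smaller tray x: it stands on the tray's -y side, the front one on the +y side. Can be pinched near the top, above the walls.
- flux_tin: Bystander: round blue tin, 77 mm diameter, 39 mm high; origin under its centre.
- spray_can: Bystander: green spray can, 65 mm diameter, 196 mm high; origin under its centre.
- tape_measure: Bystander: yellow tape measure, 68x72x34 mm; origin under its centre.
- parts_box: Bystander: white and green carton, 85x115x50 mm; origin under its centre.
Not all that is in view belongs to the job. Leave any pink or purple look-alike of the reducer_2 alone.

How it is judged (in metres and radians):
On the way, in this order (a step that is already met when the one before it is completed fails the run):
1. one reducer in line behind the other: within 20 mm of the middle line and over 64 mm before the throat, the front one under 45 mm before it (over 35 mm if the front one is past the throat) (((((x of reducer_1 in the frame of tray above -0.045 m and x of reducer_2 in the frame of tray below -0.064 m) or (x of reducer_1 in the frame of tray above 0 m and x of reducer_2 in the frame of tray below -0.035 m)) and y of reducer_2 in the frame of tray between -0.02 and 0.024 m) or (((x of reducer_2 in the frame of tray above -0.045 m and x of reducer_1 in the frame of tray below -0.064 m) or (x of reducer_2 in the frame of tray above 0 m and x of reducer_1 in the frame of tray below -0.035 m)) and y of reducer_1 in the frame of tray between -0.02 and 0.024 m))), for 0.2 s.
2. both stand in the lane in single file, and the pusher presses the row on the buffer with more than 7 N ((((x of reducer_1 in the frame of tray between 0.045 and 0.125 m and x of reducer_2 in the frame of tray above -0.002 m and y of reducer_1 in the frame of tray between -0.008 and 0.008 m and y of reducer_2 in the frame of tray between -0.008 and 0.008 m and horizontal distance between reducer_1 and reducer_2 below 0.053 m and horizontal distance between pusher and reducer_2 below 0.031 m) and contact force between reducer_1 and tray above 7 N and contact force between pusher and reducer_2 above 7 N) or ((x of reducer_2 in the frame of tray between 0.045 and 0.125 m and x of reducer_1 in the frame of tray above -0.002 m and y of reducer_2 in the frame of tray between -0.008 and 0.008 m and y of reducer_1 in the frame of tray between -0.008 and 0.008 m and horizontal distance between reducer_2 and reducer_1 below 0.053 m and horizontal distance between pusher and reducer_1 below 0.031 m) and contact force between reducer_2 and tray above 7 N and contact force between pusher and reducer_1 above 7 N))), for 0.3 s.
At the end, for the whole second after the job is handed in: Both reducers upright (0.1 rad), at rest, in single file in the lane: front centre 45 to 125 mm past the throat, rear centre past it (2 mm tolerance), both within 8 mm of the middle line, centres under 53 mm apart, pusher nose under 31 mm from the rear centre (((x of reducer_1 in the frame of tray between 0.045 and 0.125 m and x of reducer_2 in the frame of tray above -0.002 m and y of reducer_1 in the frame of tray between -0.008 and 0.008 m and y of reducer_2 in the frame of tray between -0.008 and 0.008 m and horizontal distance between reducer_1 and reducer_2 below 0.053 m and horizontal distance between pusher and reducer_2 below 0.031 m) or (x of reducer_2 in the frame of tray between 0.045 and 0.125 m and x of reducer_1 in the frame of tray above -0.002 m and y of reducer_2 in the frame of tray between -0.008 and 0.008 m and y of reducer_1 in the frame of tray between -0.008 and 0.008 m and horizontal distance between reducer_2 and reducer_1 below 0.053 m and horizontal distance between pusher and reducer_1 below 0.031 m)) and angle between each of reducer_1, reducer_2's own z axis and vertical below 0.1 rad and linear speed of each of reducer_1, reducer_2 below 0.01 m/s); the robot touches nothing.
It fails at once if a reducer is lifted more than 12 mm off the tray floor (z of any of reducer_1, reducer_2 in the frame of tray above 0.016 m).
It fails at once if a reducer is forced: more than 25 N between it and the pusher (contact force between pusher and reducer_1 above 25 N or contact force between pusher and reducer_2 above 25 N).
It fails at once if a bystander is moved more than 20 mm (distance of any of flux_tin, spray_can, tape_measure, parts_box from where it was at the start of the episode above 0.02 m).
It also fails if it takes over 64 s, if anything falls off the work surface, if the arm or the gripper's body presses on something with over 40 N, if the wrist force passes 120 N, or if a joint passes its speed limit or range.

## Working session

There is one attempt and no reset: what is moved stays moved. The work goes in short steps, Python scripts to look and compute and a tool call to move; the robot and the scene stay as the last step left them, time stands still between calls to the robot, and variables do not carry over. Pictures are saved under pics/ and viewed, at most 10 in all, crops included, and the job is handed in when it is done.

Besides the shell and the picture viewer there is one more tool, called by a JSON object that holds its "name" and its "arguments". play_rows: Moves the arm, as the interface text tells. Shift numbers are shares of 0.15 m and turn numbers shares of 0.08 rad, none past 1 either way. Its arguments: {"type":"object","properties":{"rows":{"type":"array"},"squeeze":{"type":"number"}},"required":["rows"]}

```bash
mkdir -p pics; cat > h.py <<'E'
import numpy as np,cv2
from plant import r
def ray(c,u,v,z):
    R=np.array(c["R"]);t=np.array(c["t"])
    C=-R.T@t;d=R.T@np.array([(u-c["cx"])/c["fx"],(v-c["cy"])/c["fy"],1])
    return C+d*(z-C[2])/d[2]
def proj(c,X):
    p=np.array(c["R"])@np.array(X)+np.array(c["t"]);return c["fx"]*p[0]/p[2]+c["cx"],c["fy"]*p[1]/p[2]+c["cy"]
E
python3 - <<'E'
from h import *
for n in("scene","top"):
    c=r.capture(n);cv2.imwrite(f"pics/{n}0.png",c["image"]);print(n,-np.array(c["R"]).T@c["t"],c["fx"])
E
```

```text
scene [ 0.8561414  -1.17409785  0.77869621] 574.7641613382689
top [ 0.48675483 -0.05031363  1.25808646] 476.6425345968016
```

View pics/top0.png

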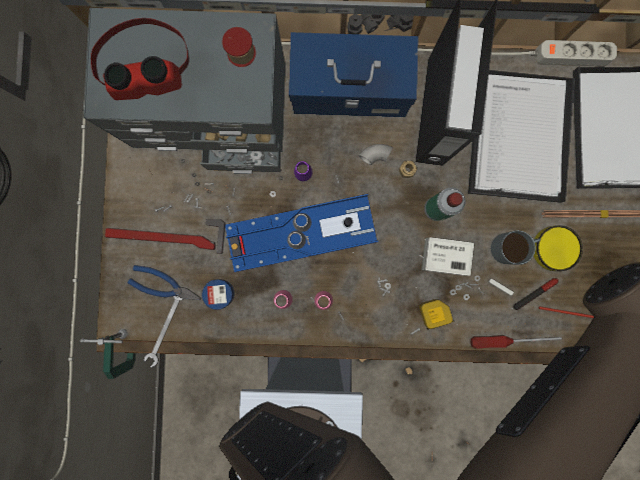

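View pics/scene0.png

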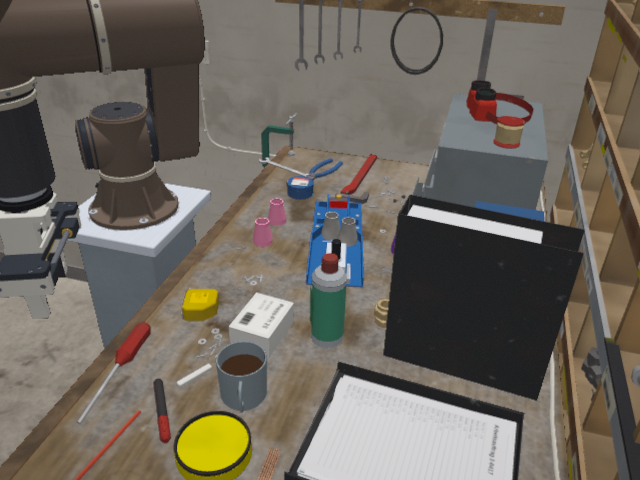

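Top view: the tray lies from about (232,245) (buffer) to (375,218) (bay end), feeding left. The candidates are the grey reducers at (303,220) and (296,240), pink ones at (281,300) and (323,301), and a purple one at (303,171). The two grey ones inside the tray fit. The rear one (smaller tray x, -y side = image up) should be (303,220). I'll confirm in an enlarged crop.

```bash
python3 - <<'E'
from h import *
c=r.capture("top");im=c["image"]
cv2.imwrite("pics/crop.png",cv2.resize(im[185:285,220:385],None,fx=4.8,fy=4.8,interpolation=cv2.INTER_CUBIC))
hsv=cv2.cvtColor(im,cv2.COLOR_BGR2HSV)
m=cv2.inRange(hsv,(100,120,40),(125,255,255));m[:185]=0;m[285:]=0;m[:,:220]=0;m[:,385:]=0
k=max(cv2.findContours(m,0,2)[0],key=cv2.contourArea)
h=cv2.convexHull(k);a=cv2.approxPolyDP(h,2,True)[:,0]
for p in a: print(p,ray(c,*p,0.028).round(4),ray(c,*p,0.004).round(4))
print(cv2.minAreaRect(k))
E
```

```text
[367 194] [ 0.6696 -0.1573  0.028 ] [ 0.6732 -0.1594  0.004 ]
[377 241] [ 0.5482 -0.1863  0.028 ] [ 0.5494 -0.189   0.004 ]
[234 271] [0.4599 0.1798 0.028 ] [0.4593 0.1842 0.004 ]
[225 225] [0.5778 0.2077 0.028 ] [0.5795 0.2127 0.004 ]
((299.93505859375, 232.5663604736328), (49.08199691772461, 147.3489990234375), 78.11134338378906)
```

View pics/crop.png

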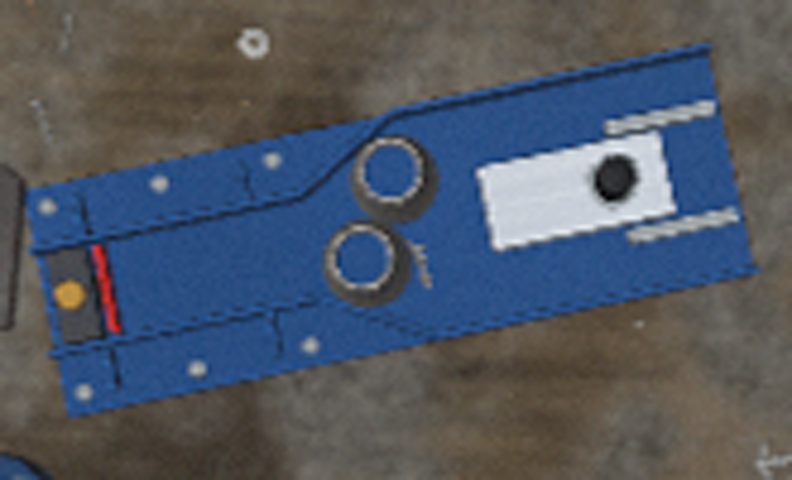

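The crop shows the rear reducer's rim at about full-image (301.2,220.4), touching the -y funnel wall. The front one's rim is at (295.4,238.8) and the knob at (347.9,221.9). Next I'll triangulate with the scene view.

```bash
python3 - <<'E'
from h import *
c=r.capture("top");s=r.capture("scene")
u=np.array([-.239,.971]);u/=np.linalg.norm(u);v=np.array([-u[1],u[0]]);O=np.array([.553,.0564])
for n,p,z in(("rear",(301.2,220.4),.064),("front",(295.4,238.8),.064),("knob",(347.9,221.9),.077)):
    X=ray(c,*p,z);d=X[:2]-O;print(n,X.round(4),"tray",(d@u).round(4),(d@v).round(4),"scene px",np.round(proj(s,X)))
cv2.imwrite("pics/s1.png",cv2.resize(s["image"][185:295,290:390],None,fx=5,fy=5,interpolation=cv2.INTER_CUBIC))
print(r.get_state()["eef_rot"],r.capture("wrist")["T_tool_cam"])
E
```

```text
rear [0.5925 0.0094 0.064 ] tray -0.0551 -0.0271 scene px [348. 221.]
front [0.5458 0.0224 0.064 ] tray -0.0312 0.0151 scene px [331. 215.]
knob [ 0.5911 -0.1074  0.077 ] tray -0.1681 0.0021 scene px [335. 241.]
[ 1.79954572e+02 -5.44797321e-03 -1.55946745e+02] [[ 4.38773716e-04 -9.51405503e-01 -3.07940540e-01  8.35685687e-02]
 [ 9.99999874e-01  3.42139786e-04  3.67798231e-04 -5.94007687e-04]
 [-2.44566550e-04 -3.07940663e-01  9.51405533e-01 -1.79925412e-01]
 [ 0.00000000e+00  0.00000000e+00  0.00000000e+00  1.00000000e+00]]
```

View pics/s1.png

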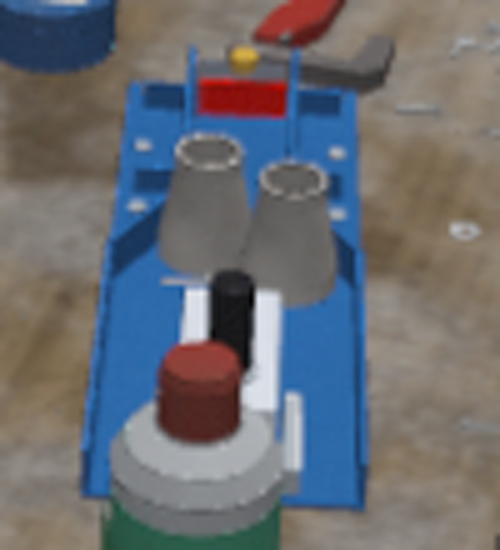

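Rims in this crop: rear (348.6,221.2), front (331.8,215.4), knob top (336.4,241.6). These match the projections from the top view, so the heights are confirmed. Now I'll move over the tray.

{"name": "play_rows", "arguments": {"rows": [{"slide": [0,0,-0.37],"delta_rot": [0,0,0.75],"fingers": 1},{"slide": [0,0,0],"delta_rot": [0,0,0.75],"fingers": 1},{"slide": [0,0,0],"delta_rot": [0,0,0.74],"fingers": 1},{"slide": [-0.24,0.27,0],"delta_rot": [0,0,0],"fingers": 1},{"slide": [-0.24,0.27,0],"delta_rot": [0,0,0],"fingers": 1},{"slide": [-0.24,0.27,0],"delta_rot": [0,0,0],"fingers": 1},{"slide": [-0.24,0.27,0],"delta_rot": [0,0,0],"fingers": 1},{"slide": [-0.24,0.27,0],"delta_rot": [0,0,0],"fingers": 1}]}}

```text
time_s: 1.3
tcp_pos: [0.4022, -0.3752, 0.2605]
eef_rot: [-180.0, 0.0, -166.2]
contact_force: [1.5, -0.2, -0.3]
gripper_width: 0.0878
gripper_force: 0.0
```

{"name": "play_rows", "arguments": {"rows": [{"slide": [-0.24,0.27,0],"delta_rot": [0,0,0],"fingers": 1},{"slide": [-0.24,0.27,0],"delta_rot": [0,0,0],"fingers": 1},{"slide": [-0.24,0.27,0],"delta_rot": [0,0,0],"fingers": 1},{"slide": [-0.24,0.27,0],"delta_rot": [0,0,0],"fingers": 1},{"slide": [-0.24,0.27,0],"delta_rot": [0,0,0],"fingers": 1},{"slide": [-0.24,0.27,0],"delta_rot": [0,0,0],"fingers": 1},{"slide": [-0.24,0.27,0],"delta_rot": [0,0,0],"fingers": 1},{"slide": [0,0,0],"delta_rot": [0,0,0],"fingers": 1}]}}

```text
time_s: 2.3
tcp_pos: [0.58, -0.0385, 0.2596]
eef_rot: [180.0, -0.0, -166.0]
contact_force: [-1.2, -1.2, -1.4]
gripper_width: 0.0878
gripper_force: 0.0
```

```bash
cat >> h.py <<'E'
from scipy.spatial.transform import Rotation as Ro
def wrist():
    s=r.get_state();c=r.capture("wrist");T=np.array(c["T_tool_cam"])
    A=np.eye(4);A[:3,:3]=Ro.from_euler("xyz",s["eef_rot"],degrees=True).as_matrix();A[:3,3]=s["tcp_pos"]
    M=np.linalg.inv(A@T);c["R"]=M[:3,:3];c["t"]=M[:3,3];return c,s
E
python3 - <<'E'
from h import *
c,s=wrist();print(s["tcp_pos"],s["eef_rot"],s["time_s"]);cv2.imwrite("pics/w1.png",c["image"])
import pickle;pickle.dump(c,open("w1.pkl","wb"))
E
```

```text
[ 0.58002265 -0.03847626  0.25955458] [ 1.79988062e+02 -3.64908553e-02 -1.66015719e+02] 2.3
```

View pics/w1.png

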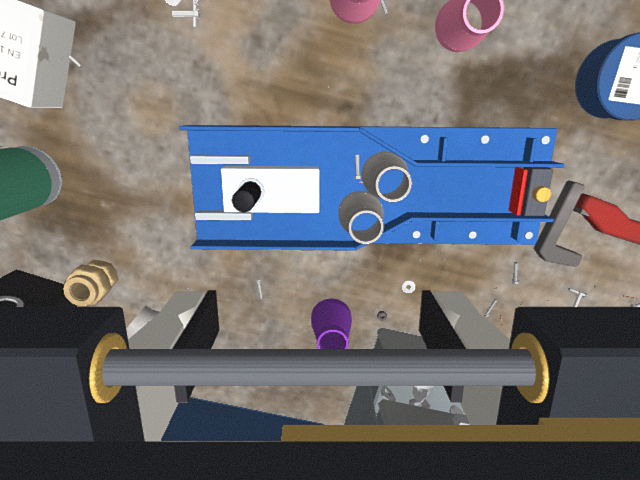

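Wrist view: knob top at about (242,200), pusher plate (221–319, 168–213), rear rim (366,226), front rim (393,183). The funnel bends are at (361,128) and (414,163), and the end-wall corners at (182,127) and (192,247).

```bash
python3 - <<'E'
from h import *
import pickle;c=pickle.load(open("w1.pkl","rb"));im=c["image"]
g=im.min(2);m=((g>200)*255).astype(np.uint8);m[:160]=0;m[225:]=0;m[:,:215]=0;m[:,325:]=0
b=cv2.minAreaRect(np.argwhere(m)[:,::-1].astype(np.float32));print(b)
P=[ray(c,*p,.027) for p in cv2.boxPoints(b)]
print(np.round(P,4)); print("rect ctr",np.mean(P,0))
for n,p,z in(("rear",(366,226),.064),("front",(393.5,183),.064),("knob",(242,201),.077),("mouthT",(414,163),.028),("mouthB",(410,213),.028),("bendT",(361,128),.028),("backT",(182,127),.028),("backB",(192,247),.028),("red",(526,191),.022)):
    print(n,ray(c,*p,z).round(4))
# rims by ellipse
hsv=cv2.cvtColor(im,cv2.COLOR_BGR2HSV)
gm=cv2.inRange(hsv,(0,0,165),(180,60,255));gm[:155]=0;gm[250:]=0;gm[:,:335]=0;gm[:,412:]=0
for k in cv2.findContours(gm,0,2)[0]:
    if len(k)>15:
        e=cv2.fitEllipse(cv2.convexHull(k));print(np.round(e[0],1),np.round(e[1],1),ray(c,*e[0],.064).round(4))
E
```

```text
((266.5, 189.5), (59.0, 103.0), 90.0)
[[ 0.5733 -0.1478  0.027 ]
 [ 0.5482 -0.0474  0.027 ]
 [ 0.6078 -0.0326  0.027 ]
 [ 0.634  -0.1376  0.027 ]]
rect ctr [ 0.59083143 -0.09136279  0.027     ]
rear [0.5936 0.0116 0.064 ]
front [0.5474 0.0249 0.064 ]
knob [ 0.5949 -0.1071  0.077 ]
mouthT [0.5277 0.0469 0.028 ]
mouthB [0.578 0.059 0.028]
bendT [ 0.5079 -0.0141  0.028 ]
backT [ 0.5493 -0.1842  0.028 ]
backB [ 0.6704 -0.1562  0.028 ]
red [0.5274 0.1707 0.022 ]
[365.7 226.7] [33.1 34.7] [0.5944 0.0115 0.064 ]
[393.2 183.7] [34.7 36.9] [0.5481 0.0248 0.064 ]
```

{"name": "play_rows", "arguments": {"rows": [{"slide": [0.013,-0.232,0],"delta_rot": [0,0,0],"fingers": 1},{"slide": [0.013,-0.232,0],"delta_rot": [0,0,0],"fingers": 1},{"slide": [0,0,0.366],"delta_rot": [0,0,0],"fingers": 1},{"slide": [0,0,0.366],"delta_rot": [0,0,0],"fingers": 0.2},{"slide": [0,0,0.366],"delta_rot": [0,0,0],"fingers": 0.2},{"slide": [0,0,0.366],"delta_rot": [0,0,0],"fingers": 0.2},{"slide": [0,0,0],"delta_rot": [0,0,0],"fingers": -0.2},{"slide": [0,0,0],"delta_rot": [0,0,0],"fingers": -0.2}], "squeeze": 15}}

```text
time_s: 3.35
tcp_pos: [0.5929, -0.1106, 0.0428]
eef_rot: [-179.9, 0.1, -166.2]
contact_force: [0.6, -0.1, 0.7]
gripper_width: 0.0432
gripper_force: 0.0
```

{"name": "play_rows", "arguments": {"rows": [{"slide": [0,0,0],"delta_rot": [0,0,0],"fingers": -0.4},{"slide": [0,0,0],"delta_rot": [0,0,0],"fingers": -0.6},{"slide": [0,0,0],"delta_rot": [0,0,0],"fingers": -1},{"slide": [0,0,0],"delta_rot": [0,0,0],"fingers": -1}]}}

```text
time_s: 3.85
tcp_pos: [0.5929, -0.1096, 0.0426]
eef_rot: [-180.0, 0.2, -166.2]
contact_force: [-1.5, 2.8, 7.8]
gripper_width: 0.0209
gripper_force: 15.0
```

{"name": "play_rows", "arguments": {"rows": [{"slide": [0,-0.03,0],"delta_rot": [0,0,0],"fingers": -1},{"slide": [0,-0.04,0],"delta_rot": [0,0,0],"fingers": -1},{"slide": [0,-0.04,0],"delta_rot": [0,0,0],"fingers": -1},{"slide": [0,-0.02,0],"delta_rot": [0,0,0],"fingers": -1},{"slide": [0,0,0],"delta_rot": [0,0,0],"fingers": -1}]}}

```text
time_s: 4.47
tcp_pos: [0.5976, -0.1291, 0.0426]
eef_rot: [-179.9, 0.2, -166.2]
contact_force: [-0.7, 0.5, 8.0]
gripper_width: 0.0214
gripper_force: 15.0
```

{"name": "play_rows", "arguments": {"rows": [{"slide": [0,0,0],"delta_rot": [0,0,0],"fingers": 0},{"slide": [0,0,0],"delta_rot": [0,0,0],"fingers": 1},{"slide": [0,0,-0.3],"delta_rot": [0,0,0],"fingers": 1},{"slide": [0,0,-0.4],"delta_rot": [0,0,0],"fingers": 1},{"slide": [-0.065,0.303,0],"delta_rot": [0,0,0],"fingers": 1},{"slide": [-0.065,0.303,0],"delta_rot": [0,0,0],"fingers": 1},{"slide": [-0.065,0.303,0],"delta_rot": [0,0,0],"fingers": 1},{"slide": [0,0,0],"delta_rot": [0,0,0],"fingers": 1}]}}

```text
time_s: 5.48
tcp_pos: [0.5921, 0.0132, 0.1457]
eef_rot: [180.0, 0.0, -166.0]
contact_force: [-0.0, 0.4, -0.2]
gripper_width: 0.0872
gripper_force: 0.0
```

```bash
python3 - <<'E'
from h import *
c,s=wrist();im=c["image"];print(s["tcp_pos"],s["eef_rot"],s["contact_force"]);cv2.imwrite("pics/w2.png",im)
print(proj(c,(.5935,.0105,.064)),proj(c,(.547,.0237,.064)))
E
```

```text
[0.59206723 0.01316566 0.14570525] [ 1.79987147e+02  9.49467241e-03 -1.66020198e+02] [-0.01047817  0.44191583 -0.15387644]
(np.float64(314.8929083630168), np.float64(237.78701182403861)) (np.float64(352.0003210458822), np.float64(175.9325464711347))
```

View pics/w2.png

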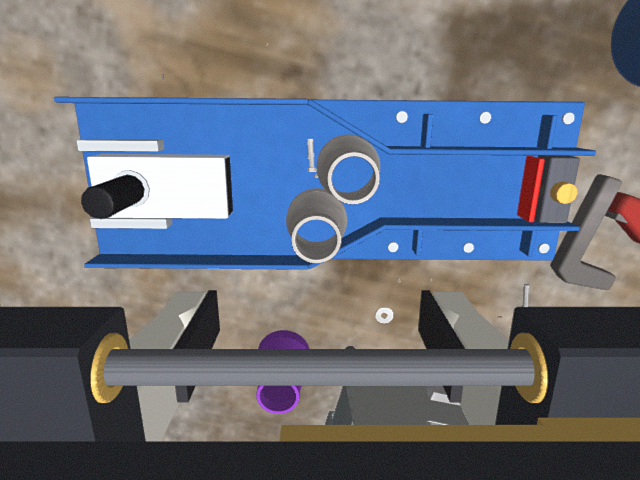

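The rear rim is at (317,240), the front rim at (353,177), and the pusher is now clear behind. I'll descend on the rear reducer and pinch it gently.

{"name": "play_rows", "arguments": {"rows": [{"slide": [-0.013,-0.011,0.3],"delta_rot": [0,0,0],"fingers": 1},{"slide": [0,0,0.3],"delta_rot": [0,0,0],"fingers": 0.4},{"slide": [0,0,0.13],"delta_rot": [0,0,0],"fingers": 0.2},{"slide": [0,0,0],"delta_rot": [0,0,0],"fingers": 0.05},{"slide": [0,0,0],"delta_rot": [0,0,0],"fingers": -0.1},{"slide": [0,0,0],"delta_rot": [0,0,0],"fingers": -0.3},{"slide": [0,0,0],"delta_rot": [0,0,0],"fingers": -0.3}], "squeeze": 8}}

```text
time_s: 6.4
tcp_pos: [0.5951, 0.0096, 0.0372]
eef_rot: [180.0, 0.1, -166.2]
contact_force: [0.3, 0.7, 1.8]
gripper_width: 0.0338
gripper_force: 6.5
```

{"name": "play_rows", "arguments": {"rows": [{"slide": [0,-0.02,0],"delta_rot": [0,0,0],"fingers": -0.5},{"slide": [0,-0.03,0],"delta_rot": [0,0,0],"fingers": -0.5},{"slide": [0,-0.04,0],"delta_rot": [0,0,0],"fingers": -0.5},{"slide": [0,-0.05,0],"delta_rot": [0,0,0],"fingers": -0.5},{"slide": [0,-0.05,0],"delta_rot": [0,0,0],"fingers": -0.5},{"slide": [0,-0.03,0],"delta_rot": [0,0,0],"fingers": -0.5},{"slide": [0,0,0],"delta_rot": [0,0,0],"fingers": -0.5}]}}

```text
time_s: 7.28
tcp_pos: [0.6034, -0.023, 0.0371]
eef_rot: [-180.0, 0.1, -166.2]
contact_force: [-0.3, 0.7, 5.2]
gripper_width: 0.0337
gripper_force: 8.3
```

{"name": "play_rows", "arguments": {"rows": [{"slide": [0,0,0],"delta_rot": [0,0,1],"fingers": -0.5},{"slide": [0,0,0],"delta_rot": [0,0,1],"fingers": -0.5},{"slide": [0,0,0],"delta_rot": [0,0,1],"fingers": -0.5},{"slide": [0,0,0],"delta_rot": [0,0,1],"fingers": -0.5},{"slide": [0,0,0],"delta_rot": [0,0,1],"fingers": -0.5},{"slide": [0,0,0],"delta_rot": [0,0,1],"fingers": -0.5},{"slide": [0,0,0],"delta_rot": [0,0,1],"fingers": -0.5},{"slide": [0,0,0],"delta_rot": [0,0,1],"fingers": -0.5}]}}

```text
time_s: 8.28
tcp_pos: [0.6033, -0.0229, 0.0371]
eef_rot: [180.0, 0.1, 157.0]
contact_force: [-0.3, 0.2, 6.5]
gripper_width: 0.0339
gripper_force: 8.3
```

```bash
python3 - <<'E'
from h import *
c,s=wrist();im=c["image"];print(s["tcp_pos"],s["eef_rot"],s["contact_force"],s["joints"],s["gripper_width"]);cv2.imwrite("pics/w3.png",r.capture("top")["image"][185:285,220:385].repeat(4,0).repeat(4,1))
cv2.imwrite("pics/w3.png",im)
E
```

```text
[ 0.60326101 -0.02294427  0.03712313] [1.79965955e+02 9.70992359e-02 1.56997317e+02] [-0.26261905  0.20809746  6.4775956 ] [ 1.63709437e+01  2.27788170e+01 -2.02988621e+01  4.83760142e-02
 -4.68256734e+01 -1.29406668e+02] 0.03394010886835576
```

View pics/w3.png

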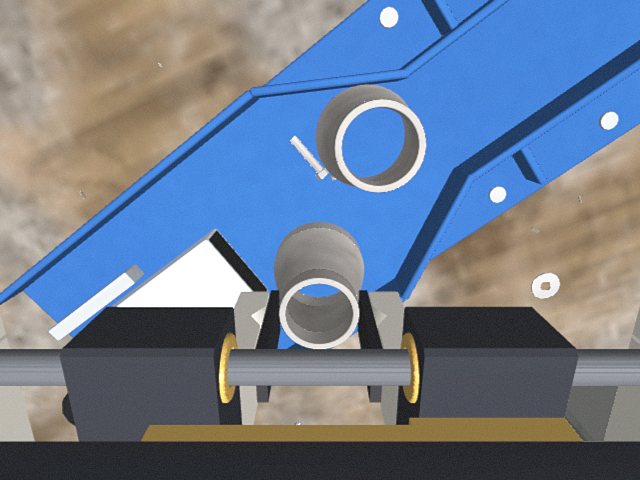

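The rear reducer is held and standing (rim at (319,313)), and the front one is untouched at (380,145). Next I'll slide it across into line.

{"name": "play_rows", "arguments": {"rows": [{"slide": [0.03,-0.022,0],"delta_rot": [0,0,0],"fingers": -0.5},{"slide": [0.045,-0.033,0],"delta_rot": [0,0,0],"fingers": -0.5},{"slide": [0.055,-0.042,0],"delta_rot": [0,0,0],"fingers": -0.5},{"slide": [0.055,-0.042,0],"delta_rot": [0,0,0],"fingers": -0.5},{"slide": [0.04,-0.028,0],"delta_rot": [0,0,0],"fingers": -0.5},{"slide": [0,0,0],"delta_rot": [0,0,0],"fingers": -0.5},{"slide": [0,0,0],"delta_rot": [0,0,0],"fingers": -0.5}]}}

```text
time_s: 9.25
tcp_pos: [0.5618, -0.0329, 0.0371]
eef_rot: [180.0, 0.1, 157.1]
contact_force: [-0.2, 0.8, 7.9]
gripper_width: 0.0335
gripper_force: 8.5
```

{"name": "play_rows", "arguments": {"rows": [{"slide": [0,0,0],"delta_rot": [0,0,0],"fingers": 0.0},{"slide": [0,0,0],"delta_rot": [0,0,0],"fingers": 0.4},{"slide": [0,0,-0.2],"delta_rot": [0,0,0],"fingers": 0.6},{"slide": [0,0,-0.35],"delta_rot": [0,0,0],"fingers": 0.6},{"slide": [0,0,-0.35],"delta_rot": [0,0,0],"fingers": 1},{"slide": [0,0,0],"delta_rot": [0,0,-1],"fingers": 1},{"slide": [0,0,0],"delta_rot": [0,0,-1],"fingers": 1},{"slide": [0,0,0],"delta_rot": [0,0,-1],"fingers": 1}]}}

```text
time_s: 10.25
tcp_pos: [0.5609, -0.0328, 0.1708]
eef_rot: [-180.0, -0.1, 171.0]
contact_force: [-0.4, -0.4, 0.3]
gripper_width: 0.0877
gripper_force: 0.0
```

{"name": "play_rows", "arguments": {"rows": [{"slide": [0,0,0],"delta_rot": [0,0,-1],"fingers": 1},{"slide": [0,0,0],"delta_rot": [0,0,-1],"fingers": 1},{"slide": [0,0,0],"delta_rot": [0,0,-1],"fingers": 1},{"slide": [0,0,0],"delta_rot": [0,0,-1],"fingers": 1},{"slide": [0,0,0],"delta_rot": [0,0,-1],"fingers": 1},{"slide": [0,0,0],"delta_rot": [0,0,0],"fingers": 1}]}}

```text
time_s: 11.0
tcp_pos: [0.561, -0.0328, 0.1706]
eef_rot: [180.0, -0.1, -166.3]
contact_force: [-0.9, -0.0, 0.2]
gripper_width: 0.088
gripper_force: 0.0
```

```bash
python3 - <<'E'
from h import *
c,s=wrist();im=c["image"];print(s["tcp_pos"],s["eef_rot"],s["contact_force"]);cv2.imwrite("pics/w4.png",im)
u=np.array([-.239,.971]);v=np.array([-u[1],u[0]]);O=np.array([.553,.0555])
hsv=cv2.cvtColor(im,cv2.COLOR_BGR2HSV);gm=cv2.inRange(hsv,(0,0,165),(180,60,255));gm[290:]=0
for k in cv2.findContours(gm,0,2)[0]:
    if cv2.contourArea(cv2.convexHull(k))>600:
        e=cv2.fitEllipse(cv2.convexHull(k));X=ray(c,*e[0],.064);d=X[:2]-O;print(np.round(e[0],1),np.round(e[1],1),X.round(4),d@u,d@v)
E
```

```text
[ 0.56099953 -0.03278583  0.17064102] [ 1.79991420e+02 -6.65379736e-02 -1.66253800e+02] [-0.88338579 -0.01178798  0.20005557]
[148.1 273.4] [28.4 59.6] [ 0.6281 -0.1507  0.064 ] -0.21819790948996062 -0.02365985582781359
[399.3 228. ] [42.9 46.3] [0.548  0.0247 0.064 ] -0.028686595210519417 0.012203308312421267
[318.6 227.1] [43.6 45.5] [ 0.5615 -0.0331  0.064 ] -0.08805355326367259 0.012943856836113234
[221.6 226.8] [ 90.5 135. ] [ 0.5782 -0.1024  0.064 ] -0.15933398425995657 0.013286048723500699
[ 79.  210.5] [25.  41.4] [ 0.5907 -0.2049  0.064 ] -0.2618732852933239 0.025676259045328886
[182.7 193.2] [27.4 75.1] [ 0.5601 -0.1336  0.064 ] -0.18533640848767763 0.03833388841225929
[609.2 220.3] [63.2 91.8] [0.5058 0.1721 0.064 ] 0.124521468123657 0.0179283233387423
[ 91.  145.6] [33.5 68. ] [ 0.542  -0.1998  0.064 ] -0.24520763156249575 0.071732046378986
[457.8  71.1] [33.  37.2] [0.4364 0.0301 0.064 ] 0.0032167592772617826 0.11926887031126422
[568.5  30.9] [37.1 73.2] [0.3972 0.0906 0.064 ] 0.07130473240299309 0.14294390232917847
[521.4  15.6] [45.7 65.9] [0.3962 0.058  0.064 ] 0.039959219315777186 0.15168040985786307
[174.2  48.1] [ 83.5 126.7] [ 0.4669 -0.1521  0.064 ] -0.1809966057079106 0.13317016168033258
```

View pics/w4.png

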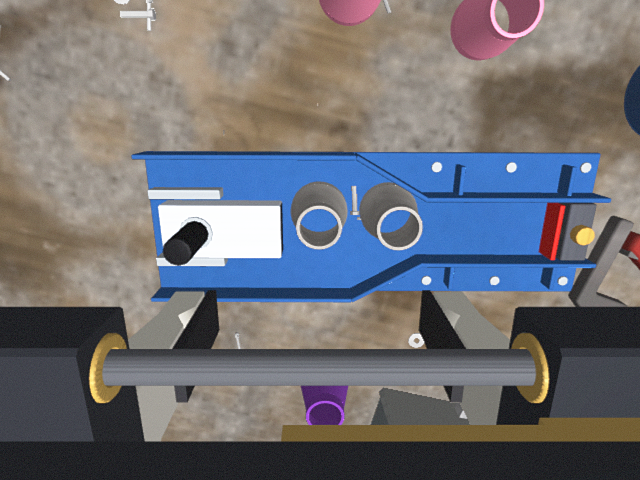

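They are now in line: front (399,228), rear (319,227), giving tray x of about −29 and −88 mm and y of about +12 mm. Next is the knob.

{"name": "play_rows", "arguments": {"rows": [{"slide": [-0.042,-0.34,0],"delta_rot": [0,0,0],"fingers": 1},{"slide": [-0.042,-0.34,0],"delta_rot": [0,0,0],"fingers": 1},{"slide": [0,0,0.285],"delta_rot": [0,0,0],"fingers": 0.6},{"slide": [0,0,0.285],"delta_rot": [0,0,0],"fingers": 0.2},{"slide": [0,0,0.28],"delta_rot": [0,0,0],"fingers": 0},{"slide": [0,0,0],"delta_rot": [0,0,0],"fingers": -0.4},{"slide": [0,0,0],"delta_rot": [0,0,0],"fingers": -0.6},{"slide": [0,0,0],"delta_rot": [0,0,0],"fingers": -1}], "squeeze": 20}}

```text
time_s: 12.05
tcp_pos: [0.5995, -0.1286, 0.0458]
eef_rot: [-180.0, 0.2, -166.2]
contact_force: [-0.3, -0.4, 0.8]
gripper_width: 0.033
gripper_force: 0.0
```

{"name": "play_rows", "arguments": {"rows": [{"slide": [0,0,0],"delta_rot": [0,0,0],"fingers": -1},{"slide": [0,0,0],"delta_rot": [0,0,0],"fingers": -1},{"slide": [0,0.02,0],"delta_rot": [0,0,0],"fingers": -1},{"slide": [0,0.03,0],"delta_rot": [0,0,0],"fingers": -1},{"slide": [0,0.03,0],"delta_rot": [0,0,0],"fingers": -1}]}}

```text
time_s: 12.68
tcp_pos: [0.5963, -0.1178, 0.0451]
eef_rot: [-179.9, 0.1, -166.2]
contact_force: [0.1, -3.6, 5.0]
gripper_width: 0.0212
gripper_force: 20.0
```

{"name": "play_rows", "arguments": {"rows": [{"slide": [0,0.015,0],"delta_rot": [0,0,0],"fingers": -1},{"slide": [0,0.015,0],"delta_rot": [0,0,0],"fingers": -1},{"slide": [0,0.015,0],"delta_rot": [0,0,0],"fingers": -1},{"slide": [0,0.015,0],"delta_rot": [0,0,0],"fingers": -1}]}}

```text
time_s: 13.18
tcp_pos: [0.5942, -0.1091, 0.0451]
eef_rot: [-179.9, 0.1, -166.2]
contact_force: [0.6, -4.5, 4.5]
gripper_width: 0.021
gripper_force: 20.0
```

{"name": "play_rows", "arguments": {"rows": [{"slide": [0,0.015,0],"delta_rot": [0,0,0],"fingers": -1},{"slide": [0,0.015,0],"delta_rot": [0,0,0],"fingers": -1},{"slide": [0,0.015,0],"delta_rot": [0,0,0],"fingers": -1}]}}

```text
time_s: 13.55
tcp_pos: [0.5926, -0.1026, 0.0451]
eef_rot: [-179.9, 0.1, -166.2]
contact_force: [0.1, -4.9, 4.7]
gripper_width: 0.021
gripper_force: 20.0
```

{"name": "play_rows", "arguments": {"rows": [{"slide": [0,0.015,0],"delta_rot": [0,0,0],"fingers": -1},{"slide": [0,0.015,0],"delta_rot": [0,0,0],"fingers": -1},{"slide": [0,0.015,0],"delta_rot": [0,0,0],"fingers": -1}]}}

```text
time_s: 13.92
tcp_pos: [0.5911, -0.096, 0.0451]
eef_rot: [-179.9, 0.1, -166.2]
contact_force: [1.1, -5.1, 5.1]
gripper_width: 0.0211
gripper_force: 20.0
```

{"name": "play_rows", "arguments": {"rows": [{"slide": [0,0.015,0],"delta_rot": [0,0,0],"fingers": -1},{"slide": [0,0.015,0],"delta_rot": [0,0,0],"fingers": -1},{"slide": [0,0.015,0],"delta_rot": [0,0,0],"fingers": -1}]}}

```text
time_s: 14.3
tcp_pos: [0.5895, -0.0894, 0.0451]
eef_rot: [-179.9, 0.1, -166.2]
contact_force: [1.3, -5.8, 5.7]
gripper_width: 0.0211
gripper_force: 20.0
```

{"name": "play_rows", "arguments": {"rows": [{"slide": [0,0.015,0],"delta_rot": [0,0,0],"fingers": -1},{"slide": [0,0.015,0],"delta_rot": [0,0,0],"fingers": -1},{"slide": [0,0.015,0],"delta_rot": [0,0,0],"fingers": -1}]}}

```text
time_s: 14.68
tcp_pos: [0.5879, -0.0828, 0.0451]
eef_rot: [-179.9, 0.1, -166.2]
contact_force: [1.6, -4.0, 5.8]
gripper_width: 0.0212
gripper_force: 20.0
```

```bash
python3 - <<'E'
from h import *
c,s=wrist();im=c["image"];print(s["tcp_pos"],s["contact_force"]);cv2.imwrite("pics/w5.png",im[:,100:])
E
```

```text
[ 0.58786682 -0.08278422  0.04508999] [ 1.57964922 -3.98473457  5.84463556]
```

View pics/w5.png

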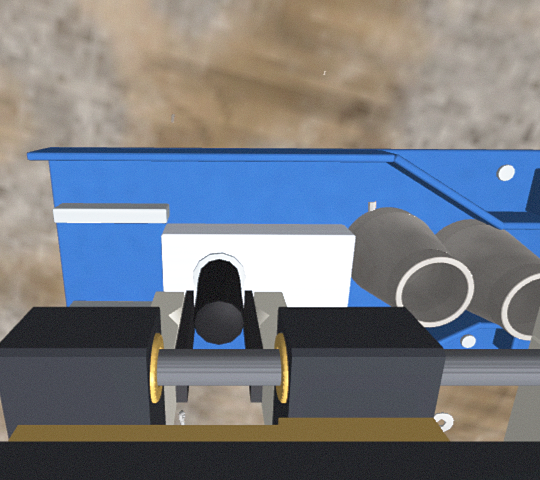

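The rear reducer is against the nose and the front one is entering the throat in file. I'll continue.

{"name": "play_rows", "arguments": {"rows": [{"slide": [0,0.015,0],"delta_rot": [0,0,0],"fingers": -1},{"slide": [0,0.015,0],"delta_rot": [0,0,0],"fingers": -1},{"slide": [0,0.015,0],"delta_rot": [0,0,0],"fingers": -1}]}}

```text
time_s: 15.1
tcp_pos: [0.5863, -0.0762, 0.0451]
eef_rot: [-179.9, 0.1, -166.2]
contact_force: [1.2, -3.9, 5.8]
gripper_width: 0.0209
gripper_force: 20.0
```

{"name": "play_rows", "arguments": {"rows": [{"slide": [0,0.015,0],"delta_rot": [0,0,0],"fingers": -1},{"slide": [0,0.015,0],"delta_rot": [0,0,0],"fingers": -1},{"slide": [0,0.015,0],"delta_rot": [0,0,0],"fingers": -1}]}}

```text
time_s: 15.48
tcp_pos: [0.5847, -0.0696, 0.0451]
eef_rot: [-179.9, 0.1, -166.2]
contact_force: [0.7, -4.6, 5.9]
gripper_width: 0.0209
gripper_force: 20.0
```

{"name": "play_rows", "arguments": {"rows": [{"slide": [0,0.015,0],"delta_rot": [0,0,0],"fingers": -1},{"slide": [0,0.015,0],"delta_rot": [0,0,0],"fingers": -1},{"slide": [0,0.015,0],"delta_rot": [0,0,0],"fingers": -1}]}}

```text
time_s: 15.85
tcp_pos: [0.5831, -0.063, 0.0451]
eef_rot: [-179.9, 0.1, -166.2]
contact_force: [1.0, -4.6, 5.2]
gripper_width: 0.021
gripper_force: 20.0
```

{"name": "play_rows", "arguments": {"rows": [{"slide": [0,0.015,0],"delta_rot": [0,0,0],"fingers": -1},{"slide": [0,0.015,0],"delta_rot": [0,0,0],"fingers": -1},{"slide": [0,0.015,0],"delta_rot": [0,0,0],"fingers": -1}]}}

```text
time_s: 16.23
tcp_pos: [0.5816, -0.0564, 0.0451]
eef_rot: [-179.9, 0.1, -166.2]
contact_force: [2.2, -4.3, 6.3]
gripper_width: 0.021
gripper_force: 20.0
```

{"name": "play_rows", "arguments": {"rows": [{"slide": [0,0.015,0],"delta_rot": [0,0,0],"fingers": -1},{"slide": [0,0.015,0],"delta_rot": [0,0,0],"fingers": -1},{"slide": [0,0.015,0],"delta_rot": [0,0,0],"fingers": -1},{"slide": [0,0.015,0],"delta_rot": [0,0,0],"fingers": -1}]}}

```text
time_s: 16.73
tcp_pos: [0.5796, -0.048, 0.0451]
eef_rot: [-179.9, 0.1, -166.2]
contact_force: [1.8, -6.3, 4.4]
gripper_width: 0.0211
gripper_force: 20.0
```

{"name": "play_rows", "arguments": {"rows": [{"slide": [0,0.015,0],"delta_rot": [0,0,0],"fingers": -1},{"slide": [0,0.015,0],"delta_rot": [0,0,0],"fingers": -1},{"slide": [0,0.015,0],"delta_rot": [0,0,0],"fingers": -1},{"slide": [0,0.015,0],"delta_rot": [0,0,0],"fingers": -1}]}}

```text
time_s: 17.23
tcp_pos: [0.5774, -0.0391, 0.0451]
eef_rot: [-179.9, 0.1, -166.2]
contact_force: [2.8, -5.3, 6.0]
gripper_width: 0.0215
gripper_force: 20.0
```

{"name": "play_rows", "arguments": {"rows": [{"slide": [0,0.015,0],"delta_rot": [0,0,0],"fingers": -1},{"slide": [0,0.015,0],"delta_rot": [0,0,0],"fingers": -1}]}}

```text
time_s: 17.48
tcp_pos: [0.5763, -0.0346, 0.0451]
eef_rot: [-179.9, 0.2, -166.2]
contact_force: [1.0, -4.5, 5.0]
gripper_width: 0.0211
gripper_force: 20.0
```

{"name": "play_rows", "arguments": {"rows": [{"slide": [0,0.01,0],"delta_rot": [0,0,0],"fingers": -1},{"slide": [0,0.01,0],"delta_rot": [0,0,0],"fingers": -1}]}}

```text
time_s: 17.73
tcp_pos: [0.5755, -0.0316, 0.0451]
eef_rot: [-179.9, 0.2, -166.2]
contact_force: [1.6, -5.1, 5.7]
gripper_width: 0.021
gripper_force: 20.0
```

{"name": "play_rows", "arguments": {"rows": [{"slide": [0,0.01,0],"delta_rot": [0,0,0],"fingers": -1},{"slide": [0,0.01,0],"delta_rot": [0,0,0],"fingers": -1}]}}

```text
time_s: 17.98
tcp_pos: [0.5749, -0.0286, 0.0451]
eef_rot: [-179.9, 0.2, -166.2]
contact_force: [0.6, -4.0, 5.1]
gripper_width: 0.021
gripper_force: 20.0
```

{"name": "play_rows", "arguments": {"rows": [{"slide": [0,0.01,0],"delta_rot": [0,0,0],"fingers": -1},{"slide": [0,0.01,0],"delta_rot": [0,0,0],"fingers": -1}]}}

```text
time_s: 18.23
tcp_pos: [0.5742, -0.0257, 0.0451]
eef_rot: [-179.9, 0.2, -166.2]
contact_force: [1.1, -3.4, 5.2]
gripper_width: 0.0212
gripper_force: 20.0
```

{"name": "play_rows", "arguments": {"rows": [{"slide": [0,0.01,0],"delta_rot": [0,0,0],"fingers": -1},{"slide": [0,0.01,0],"delta_rot": [0,0,0],"fingers": -1}]}}

```text
time_s: 18.48
tcp_pos: [0.5735, -0.0228, 0.0451]
eef_rot: [-179.9, 0.2, -166.2]
contact_force: [2.3, -5.2, 5.0]
gripper_width: 0.0211
gripper_force: 20.0
```

{"name": "play_rows", "arguments": {"rows": [{"slide": [0,0.008,0],"delta_rot": [0,0,0],"fingers": -1},{"slide": [0,0.008,0],"delta_rot": [0,0,0],"fingers": -1}]}}

```text
time_s: 18.73
tcp_pos: [0.5729, -0.0204, 0.0451]
eef_rot: [-179.9, 0.2, -166.2]
contact_force: [1.8, -4.9, 6.7]
gripper_width: 0.0216
gripper_force: 20.0
```

{"name": "play_rows", "arguments": {"rows": [{"slide": [0,0.01,0],"delta_rot": [0,0,0],"fingers": -1},{"slide": [0,0.01,0],"delta_rot": [0,0,0],"fingers": -1}]}}

```text
time_s: 18.98
tcp_pos: [0.5722, -0.0176, 0.0451]
eef_rot: [-179.9, 0.2, -166.2]
contact_force: [2.3, -4.5, 5.9]
gripper_width: 0.0211
gripper_force: 20.0
```

{"name": "play_rows", "arguments": {"rows": [{"slide": [0,0.008,0],"delta_rot": [0,0,0],"fingers": -1},{"slide": [0,0.008,0],"delta_rot": [0,0,0],"fingers": -1}]}}

```text
time_s: 19.23
tcp_pos: [0.5716, -0.0152, 0.0451]
eef_rot: [-179.9, 0.2, -166.2]
contact_force: [1.7, -3.1, 5.5]
gripper_width: 0.0209
gripper_force: 20.0
```

{"name": "play_rows", "arguments": {"rows": [{"slide": [0,0.01,0],"delta_rot": [0,0,0],"fingers": -1},{"slide": [0,0.01,0],"delta_rot": [0,0,0],"fingers": -1}]}}

```text
time_s: 19.48
tcp_pos: [0.5709, -0.0123, 0.0451]
eef_rot: [-179.9, 0.2, -166.2]
contact_force: [1.8, -4.2, 6.0]
gripper_width: 0.0209
gripper_force: 20.0
```

{"name": "play_rows", "arguments": {"rows": [{"slide": [0,0.008,0],"delta_rot": [0,0,0],"fingers": -1},{"slide": [0,0.008,0],"delta_rot": [0,0,0],"fingers": -1}]}}

```text
time_s: 19.73
tcp_pos: [0.5703, -0.0099, 0.0451]
eef_rot: [-179.9, 0.2, -166.2]
contact_force: [2.3, -4.6, 6.0]
gripper_width: 0.0207
gripper_force: 20.0
```

{"name": "play_rows", "arguments": {"rows": [{"slide": [0,0.01,0],"delta_rot": [0,0,0],"fingers": -1},{"slide": [0,0.01,0],"delta_rot": [0,0,0],"fingers": -1}]}}

```text
time_s: 19.98
tcp_pos: [0.5697, -0.007, 0.0451]
eef_rot: [-179.9, 0.2, -166.2]
contact_force: [1.7, -4.0, 6.1]
gripper_width: 0.0211
gripper_force: 20.0
```

{"name": "play_rows", "arguments": {"rows": [{"slide": [0,0.008,0],"delta_rot": [0,0,0],"fingers": -1},{"slide": [0,0.008,0],"delta_rot": [0,0,0],"fingers": -1}]}}

```text
time_s: 20.23
tcp_pos: [0.5691, -0.0047, 0.0451]
eef_rot: [-179.9, 0.2, -166.2]
contact_force: [2.5, -3.7, 5.6]
gripper_width: 0.0213
gripper_force: 20.0
```

{"name": "play_rows", "arguments": {"rows": [{"slide": [0,0.01,0],"delta_rot": [0,0,0],"fingers": -1},{"slide": [0,0.01,0],"delta_rot": [0,0,0],"fingers": -1}]}}

```text
time_s: 20.48
tcp_pos: [0.5684, -0.0017, 0.0451]
eef_rot: [-179.9, 0.2, -166.2]
contact_force: [2.4, -3.1, 5.5]
gripper_width: 0.0214
gripper_force: 20.0
```

{"name": "play_rows", "arguments": {"rows": [{"slide": [0,0.008,0],"delta_rot": [0,0,0],"fingers": -1},{"slide": [0,0.008,0],"delta_rot": [0,0,0],"fingers": -1}]}}

```text
time_s: 20.72
tcp_pos: [0.5678, 0.0006, 0.0451]
eef_rot: [-179.9, 0.2, -166.2]
contact_force: [2.0, -4.5, 6.4]
gripper_width: 0.0211
gripper_force: 20.0
```

```bash
python3 - <<'E'
from h import *
c=r.capture("top");s=r.capture("scene")
im=np.hstack([cv2.resize(c["image"][195:280,220:370],(720,408),interpolation=cv2.INTER_CUBIC)]);cv2.imwrite("pics/t6.png",im)
E
```

```text
(no output)
```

View pics/t6.png

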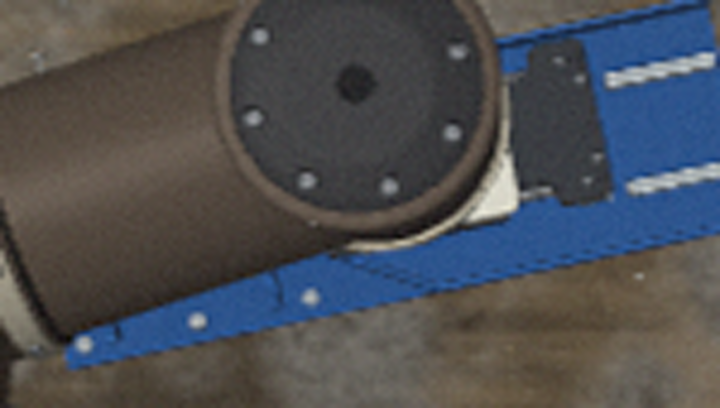

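The arm hides the row in this view, so I'll go on by feel. The earlier wrist view put the buffer face at about x = 110 mm, so contact should come soon.

{"name": "play_rows", "arguments": {"rows": [{"slide": [0,0.008,0],"delta_rot": [0,0,0],"fingers": -1},{"slide": [0,0.008,0],"delta_rot": [0,0,0],"fingers": -1}]}}

```text
time_s: 21.08
tcp_pos: [0.5673, 0.0028, 0.0451]
eef_rot: [-179.9, 0.2, -166.2]
contact_force: [2.7, -6.6, 5.2]
gripper_width: 0.0212
gripper_force: 20.0
```

{"name": "play_rows", "arguments": {"rows": [{"slide": [0,0.008,0],"delta_rot": [0,0,0],"fingers": -1},{"slide": [0,0.008,0],"delta_rot": [0,0,0],"fingers": -1}]}}

```text
time_s: 21.32
tcp_pos: [0.5669, 0.0044, 0.0451]
eef_rot: [-179.9, 0.2, -166.2]
contact_force: [4.8, -10.3, 3.7]
gripper_width: 0.0208
gripper_force: 20.0
```

Contact felt, at about 11 N. I'll bring it up to about 18 N at the wrist (15 N on the row plus 3 N drag).

{"name": "play_rows", "arguments": {"rows": [{"slide": [0,0.008,0],"delta_rot": [0,0,0],"fingers": -1},{"slide": [0,0.006,0],"delta_rot": [0,0,0],"fingers": -1},{"slide": [0,0,0],"delta_rot": [0,0,0],"fingers": -1}]}}

```text
time_s: 21.7
tcp_pos: [0.5665, 0.0059, 0.0451]
eef_rot: [-179.8, 0.1, -166.2]
contact_force: [5.7, -12.8, 3.7]
gripper_width: 0.0212
gripper_force: 20.0
```

{"name": "play_rows", "arguments": {"rows": [{"slide": [0,0.008,0],"delta_rot": [0,0,0],"fingers": -1},{"slide": [0,0.006,0],"delta_rot": [0,0,0],"fingers": -1},{"slide": [0,0,0],"delta_rot": [0,0,0],"fingers": -1}]}}

```text
time_s: 22.08
tcp_pos: [0.5662, 0.0073, 0.0451]
eef_rot: [-179.8, 0.1, -166.2]
contact_force: [7.8, -15.7, 2.6]
gripper_width: 0.021
gripper_force: 20.0
```

{"name": "play_rows", "arguments": {"rows": [{"slide": [0,0.003,0],"delta_rot": [0,0,0],"fingers": -1},{"slide": [0,0,0],"delta_rot": [0,0,0],"fingers": -1},{"slide": [0,0,0],"delta_rot": [0,0,0],"fingers": -1},{"slide": [0,0,0],"delta_rot": [0,0,0],"fingers": -1},{"slide": [0,0,0],"delta_rot": [0,0,0],"fingers": -1},{"slide": [0,0,0],"delta_rot": [0,0,0],"fingers": -1}]}}

```text
time_s: 22.82
tcp_pos: [0.5661, 0.0075, 0.0451]
eef_rot: [-179.8, 0.1, -166.2]
contact_force: [7.1, -16.9, 2.5]
gripper_width: 0.0209
gripper_force: 20.0
```

18 N at the wrist is held. I'll ease the wind-up off, let go and rise.

{"name": "play_rows", "arguments": {"rows": [{"slide": [0,-0.008,0],"delta_rot": [0,0,0],"fingers": -1},{"slide": [0,-0.008,0],"delta_rot": [0,0,0],"fingers": -1},{"slide": [0,0,0],"delta_rot": [0,0,0],"fingers": -1}]}}

```text
time_s: 23.2
tcp_pos: [0.5664, 0.0065, 0.0451]
eef_rot: [-179.9, 0.2, -166.2]
contact_force: [4.7, -9.1, 3.8]
gripper_width: 0.0212
gripper_force: 20.0
```

{"name": "play_rows", "arguments": {"rows": [{"slide": [0,-0.006,0],"delta_rot": [0,0,0],"fingers": -1},{"slide": [0,-0.004,0],"delta_rot": [0,0,0],"fingers": -1},{"slide": [0,0,0],"delta_rot": [0,0,0],"fingers": -1}]}}

```text
time_s: 23.58
tcp_pos: [0.5666, 0.0056, 0.0451]
eef_rot: [-179.9, 0.2, -166.2]
contact_force: [2.1, -5.8, 5.3]
gripper_width: 0.0212
gripper_force: 20.0
```

{"name": "play_rows", "arguments": {"rows": [{"slide": [0,0,0],"delta_rot": [0,0,0],"fingers": -0.4},{"slide": [0,0,0],"delta_rot": [0,0,0],"fingers": 0},{"slide": [0,0,0],"delta_rot": [0,0,0],"fingers": 0.3},{"slide": [0,0,-0.15],"delta_rot": [0,0,0],"fingers": 0.3},{"slide": [0,0,-0.35],"delta_rot": [0,0,0],"fingers": 0.5},{"slide": [0,0,-0.35],"delta_rot": [0,0,0],"fingers": 1},{"slide": [0,0,0],"delta_rot": [0,0,0],"fingers": 1},{"slide": [0,0,0],"delta_rot": [0,0,0],"fingers": 1}]}}

```text
time_s: 24.58
tcp_pos: [0.5643, 0.0066, 0.1707]
eef_rot: [180.0, -0.0, -166.2]
contact_force: [-0.3, 0.2, -1.2]
gripper_width: 0.0864
gripper_force: 0.0
```

```bash
python3 - <<'E'
from h import *
c,s=wrist();im=c["image"];print(s["tcp_pos"],s["contact_force"],s["time_s"])
u=np.array([-.239,.971]);v=np.array([-u[1],u[0]]);O=np.array([.553,.0555])
hsv=cv2.cvtColor(im,cv2.COLOR_BGR2HSV);gm=cv2.inRange(hsv,(0,0,165),(180,60,255));gm[290:]=0
for k in cv2.findContours(gm,0,2)[0]:
    if cv2.contourArea(cv2.convexHull(k))>600:
        e=cv2.fitEllipse(cv2.convexHull(k));z=.064 if max(e[1])<65 else .027
        X=ray(c,*e[0],z);d=X[:2]-O
        if abs(d@v)<.03:
            q=k[k[:,0,0].argmax(),0];n=ray(c,*q,.027)[:2]-O
            print(np.round(e[0],1),np.round(e[1],1),(d@u).round(4),(d@v).round(4),"right edge",(n@u).round(4))
E
```

```text
[0.56434356 0.00659224 0.17074541] [-0.25066529  0.16106138 -1.20963286] 24.575
[504.1 234.3] [40.8 47.6] 0.0867 -0.0054 right edge 0.1231
[440.6 227.7] [42.  46.9] 0.0393 -0.0004 right edge 0.0697
[336.6 216.4] [ 71.9 154.1] -0.0357 -0.0014 right edge 0.0156
[136.5 179. ] [11.9 97.7] -0.1962 0.0295 right edge -0.1673
[584.8 216.1] [ 94.9 124.5] 0.1688 -0.0014 right edge 0.2178
```

```bash
python3 -c "
from plant import r
print(r.close_job())"
```

```text
the job is handed in; nothing more can be done
None
```

The job is handed in at 24.6 s of the 64 s: both reducers stand in single file in the lane, about 48 mm apart, and were pressed on the buffer with about 15 N (18 N at the wrist less about 3 N drag); I eased that off, then let go with the pusher nose left up against the row.

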